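Close the permeability test cell with its four bar handles

TASK

Close the round test cell: its cover with the clear window is on, but the four black bar handles are still loose. Working crosswise (one handle, then the one opposite, then the other two), first turn each handle clockwise just until it nips the cover, to about 0.36 N m, then go round crosswise a second time and tighten each to about 0.5 N m. Do not overtighten any (the window cracks from about 0.6 N m), disturb nothing else on the bench, and let go at the end.

Things in the scene. Friction and masses are not known exactly. Their poses are not given: they have to be found in the camera images.
- cell: Stainless test cell screwed to the bench: round, 196 mm across, flange 62 mm high, 4 mm red gasket on top. Origin: centre of its underside, z up. Four studs on a circle of 75 mm radius: handle_a on the cell's +x axis, b on +y, c on -x, d on -y (a faces c across the cell, b faces d).
- cover: Cover lying on the gasket: aluminium ring, 196 mm across, 10 mm thick, around a 92 mm clear window. Origin: centre of its underside, 66 mm above the bench; top face at 76 mm. It sinks less than 1 mm as it is clamped, so a handle loses up to 15 N as its neighbours are tightened.
- handle_a: Black tommy-bar handle on the cell's +x side: 24 mm hub, 9 mm steel cross bar with a 16 mm black ball at each end, ball centres 30 mm from the axis. Origin on the axis at bar height, 28 mm above the cover, 104 mm above the bench; x along the bar, z up. All four work alike: clockwise seen from above tightens; captive and at a fixed height. Push a ball or grip the bar.
- handle_b: Black tommy-bar handle on the cell's +y side: 24 mm hub, 9 mm steel cross bar with a 16 mm black ball at each end, ball centres 30 mm from the axis. Origin on the axis at bar height, 28 mm above the cover, 104 mm above the bench; x along the bar, z up. It first runs loose, dragging with 0.05 N m, for 0.1 to 1 rad, different for each and not to be seen.
- handle_c: Black tommy-bar handle on the cell's -x side: 24 mm hub, 9 mm steel cross bar with a 16 mm black ball at each end, ball centres 30 mm from the axis. Origin on the axis at bar height, 28 mm above the cover, 104 mm above the bench; x along the bar, z up. When the nut bears the torque jumps to 0.3 N m, then climbs by about 0.3 N m per rad.
- handle_d: Black tommy-bar handle on the cell's -y side: 24 mm hub, 9 mm steel cross bar with a 16 mm black ball at each end, ball centres 30 mm from the axis. Origin on the axis at bar height, 28 mm above the cover, 104 mm above the bench; x along the bar, z up. Nipped to tight is some 0.3 to 0.6 rad. Handles stay where they are left.
- clamp_a: The clamp nut, foot and washer under handle_a, pressing on the cover; origin as that of the handle. Torques hold for slow turning (below 1 rad/s), drag included, and show only while the handle is turning: read them on the move, for at rest the friction may hold any part of the load.
- clamp_b: The clamp nut, foot and washer under handle_b, pressing on the cover; origin as that of the handle. 
- clamp_c: The clamp nut, foot and washer under handle_c, pressing on the cover; origin as that of the handle. 
- clamp_d: The clamp nut, foot and washer under handle_d, pressing on the cover; origin as that of the handle. 
- weight_big: A loose bright steel weight, 74 mm across, 40 mm high, with a small black knob on top (69 mm in all). Origin: centre of its underside. Leave it alone.
- weight_small: A loose bright steel weight, 48 mm across, 55 mm high, with a small black knob on top (84 mm in all). Origin: centre of its underside. Leave it alone.
- stopwatch: A loose black stopwatch, 50 x 66 x 16 mm, with two yellow buttons. Origin: centre of its underside. Leave it alone.
- beaker: A loose clear plastic beaker, empty, 90 mm across, 110 mm high. Origin: centre of its underside. Leave it alone.
Things that resemble listed ones, but are neither listed nor needed, are in the scene too. What is meant by the cell is not yellow, and is the larger of those in its own colour.

How it is judged:
By the outcome, as a careful person would: the job done as asked, in the order asked, and still so for the second after the job is handed in, with the robot touching nothing.
It also fails if it takes over 72 s, if anything falls off the work surface, if the arm or the gripper's body presses on something with over 40 N, if the wrist force passes 120 N, or if a joint passes its speed limit or range.

ROBOT

A 6-joint arm with a two-finger parallel gripper is mounted at the origin on the work surface. World frame = base frame: x ahead of the robot, y to its left, z up, the work surface at z = 0. Lengths are in mm, angles in rad, forces in N, time in s.
With the tool pointing down it reaches from about 275 to 825 mm from the base axis. Payload 5.2 kg.
Tool frame: the origin (TCP) lies at the very end of the fingers, on their centre line; the grasp point (between the pads) lies 19 mm behind it; z points along the fingers, y is the line along which they close (so a half turn about z gives the same grasp; the last joint's range is limited). The gripper opens to 93 mm and grips with 3 to 60 N. Pads are 15 mm wide; open, the fingers measure 128 mm over their backs; the gripper's body (75 mm by 188 mm) begins 65 mm behind the grasp point.
Start: joints at [0.909, 0.259, 1.535, -0, 1.348, -0.203], TCP at [243.56, 493.136, 218.653] pointing down, gripper open.
Joint ranges: [-3.14, 3.14], [-0.91, 2.08], [0.19, 2.58], [-1.22, 4.36], [0.22, 2.71], [-3.12, 3.12]. Speed limits (rad/s): [2.57, 2.57, 3.14, 3.14, 3.14, 3.14].

INTERFACE

Orientations are given as [roll, pitch, yaw] about the fixed x, y, z axes, in that order (R = Rz(yaw) Ry(pitch) Rx(roll)).
In Python, from bench import robot gives the robot as it stands. The module is installed in compiled form; this text tells all that it offers. Calls block until the motion is done:
- robot.move_ptp(position, orientation): joint-space move of the TCP to a pose.
- robot.move_linear(position, ori=None, speed=150, f_stop=None): straight line of the TCP; ori=None keeps the orientation; speed is the mean speed in mm/s. With f_stop (N) it stops when the force on the tool has changed by that much, and returns True; else False.
- robot.move_j(angles): joint-space move.
- robot.move_gripper(opening): opening from 0.0 (shut) to 1.0 (fully open); the grip force is fixed at half the most; returns when the fingers have stopped.
- robot.sleep(seconds).
- robot.inverse_kinematics(position, orientation): joint angles nearest the present ones, or None.
- robot.get_image(name): name is "side" or "top"; returns a dict with "img" (480x640x3 uint8, blue, green, red), "fovy" (degrees; the focal length in pixels is half the picture's height over the tangent of half this angle, whatever the lens; pixels are square), "cx", "cy" (the principal point, pixels), "k1" (the pictures are not rectified: a ray, as slopes to the right and down, at radius r is drawn at 1 + k1 r^2 times it, then the intrinsics apply), "eye" and "orientation" of the camera in the world. Camera axes: x right, y down, z forward; pixel columns grow to the right and rows downward; lengths in mm; the calibration is good to about 2 mm. A picture is of the moment at which its call begins. There is no depth.
A pose or a line that the arm cannot do raises robot.MotionError and nothing moves.
- robot.hand_in(): hands the job in; it is judged then, once.
Readings, each from a call of its own:
- robot.current_t(): time.
- robot.current_qpos(): joint angles.
- robot.current_joint_vel(): joint speeds.
- robot.current_joint_efforts(): joint torques, N m.
- robot.current_tcp_pos(): TCP position.
- robot.current_eef_rot(): TCP orientation.
- robot.current_contact_force(): force on the tool from outside, world axes, zero at the start.
- robot.current_ft_torque(): the same for the moment, N m.
- robot.current_gripper_width(): opening from 0.0 (shut) to 1.0 (fully open).
- robot.current_finger_force(): force on a finger pad.
Only numpy, scipy, OpenCV 4.12 (cv2) and the standard library are available. Lean on these libraries where they do the work, as an engineer would, in place of code of your own. Each camera call takes 0.05 s, during which the arm holds its last target. There are 200 camera calls.

## Working session

There is one attempt and no reset: what is moved stays moved. The work goes in short steps, each a Python script; the robot and the scene stay as the last script left them, time stands still between calls to the robot, and variables do not carry over. Pictures are saved under pics/ and viewed, at most 10 in all, crops included, and the job is handed in when it is done.

```bash
mkdir -p pics; ls
python3 - <<'E'
from bench import robot
import cv2
for n in("top","side"):
    d=robot.get_image(n); cv2.imwrite(f"pics/{n}0.png",d["img"])
    print(n,{k:v for k,v in d.items() if k!="img"})
print(robot.current_t(),robot.current_contact_force(),robot.current_ft_torque(),robot.current_eef_rot())
E
```

```text
pics
top {'fovy': 51.984121536436945, 'cx': 309.83441961182183, 'cy': 233.6980481424493, 'k1': -0.06575434923149102, 'eye': array([ 426.15367758,   -1.83535846, 1121.12749036]), 'orientation': array([-2.98648859,  0.01750697, -1.5565675 ])}
side {'fovy': 45.01343485128986, 'cx': 304.0741614354466, 'cy': 233.16233919174545, 'k1': -0.1703309077569233, 'eye': array([  404.37413919, -1042.9876802 ,   820.22102863]), 'orientation': array([-2.18372094, -0.00336156, -0.17923404])}
0.1 [-0.51082384  0.70190948  1.13253403] [-0.08065836 -0.02575571  0.02291229] [-3.13995131e+00 -2.96234446e-04  2.68279438e+00]
```

View pics/top0.png

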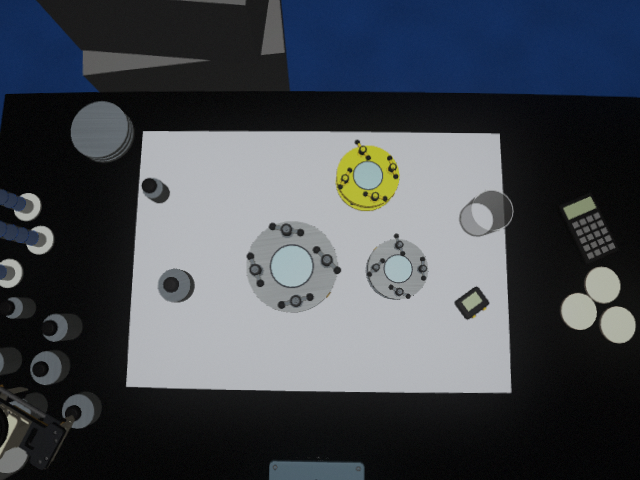

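View pics/side0.png

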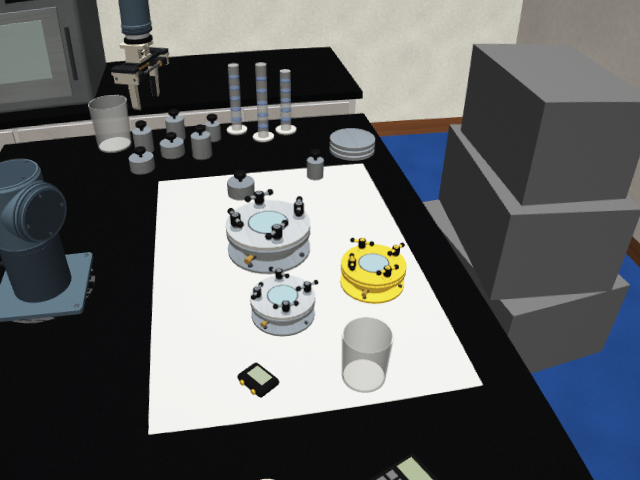

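The cell is the large grey one, near (292,266) in the top view. Its bars end in dark balls at about (272,227)/(300,232), (317,250)/(337,270), (282,304)/(310,297) and (250,256)/(261,283). I'll locate the balls with a dark mask and check the sensor noise.

```bash
cat > vis.py <<'E'
import numpy as np,cv2
from scipy.spatial.transform import Rotation as Ro
def cam(d):
    f=240/np.tan(np.radians(d["fovy"]/2))
    return np.array([[f,0,d["cx"]],[0,f,d["cy"]],[0,0,1]]),np.array([d["k1"],0,0,0.]),Ro.from_euler("xyz",d["orientation"]).as_matrix()
def to_plane(d,uv,z):
    K,D,R=cam(d)
    p=cv2.undistortPoints(np.array(uv,float).reshape(-1,1,2),K,D)[:,0]
    r=np.c_[p,np.ones(len(p))]@R.T
    return d["eye"]+r*((z-d["eye"][2])/r[:,2])[:,None]
def project(d,P):
    K,D,R=cam(d)
    return cv2.projectPoints(np.array(P,float).reshape(-1,1,3),cv2.Rodrigues(R.T)[0],-R.T@d["eye"],K,D)[0][:,0]
E
python3 - <<'E'
from bench import robot
from vis import *
d=robot.get_image("top"); im=d["img"]
g=im.max(2)
m=((g<60)*255).astype(np.uint8)
yy,xx=np.mgrid[:480,:640]; m[np.hypot(xx-292,yy-266)>52]=0
n,l,s,c=cv2.connectedComponentsWithStats(m)
for i in range(1,n):
    if s[i,4]>8: print(s[i],c[i].round(1),to_plane(d,c[i],104)[0].round(1))
cv2.imwrite("pics/crop.png",cv2.resize(im[210:322,236:348],None,fx=5,fy=5,interpolation=cv2.INTER_CUBIC))
ds=robot.get_image("side")
cv2.imwrite("pics/crops.png",cv2.resize(ds["img"][180:280,215:325],None,fx=5,fy=5,interpolation=cv2.INTER_CUBIC))
A=[]
for i in range(15): robot.sleep(.02);A.append(np.r_[robot.current_contact_force(),robot.current_ft_torque()])
print(np.mean(A,0).round(3),np.std(A,0).round(3),robot.current_t())
E
```

```text
[269 224   7   6  31] [272.1 226.4] [599.6  97.8 104. ]
[281 224  11  12  51] [286.5 230.8] [590.6  67.2 104. ]
[297 229   7   7  34] [300.1 232.2] [587.9  38.7 104. ]
[313 247   7   6  34] [316.  249.4] [552.1   4.9 104. ]
[247 253   7   7  34] [250.1 255.8] [536.9 142.1 104. ]
[322 255  10  11  42] [326.2 260.6] [528.9 -16.5 104. ]
[250 264  12  12  50] [256.  269.7] [508.1 128.9 104. ]
[334 267   7   7  35] [336.9 269.9] [509.9 -38.8 104. ]
[257 280   7   7  36] [260.  282.9] [480.9 119.8 104. ]
[291 295  10  12  37] [295.8 300.9] [445.  45. 104.]
[307 294   6   7  34] [309.5 296.7] [454.   17.1 104. ]
[278 301   7   8  38] [281.1 304.4] [437.4  75.1 104. ]
[ 0.043  0.03  -0.186 -0.001 -0.005 -0.004] [0.673 0.493 0.594 0.023 0.032 0.031] 0.45
```

View pics/crop.png

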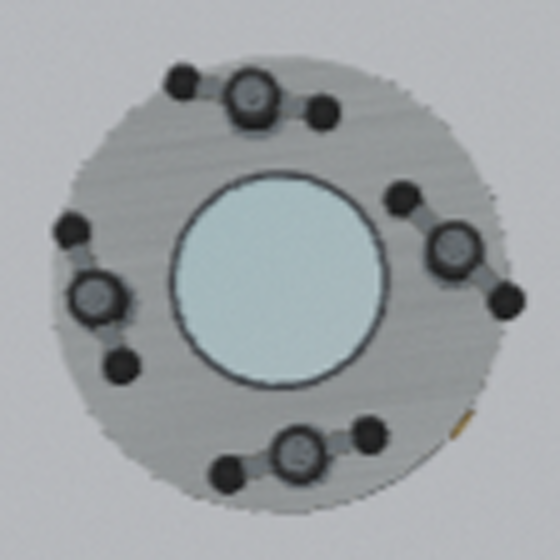

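View pics/crops.png

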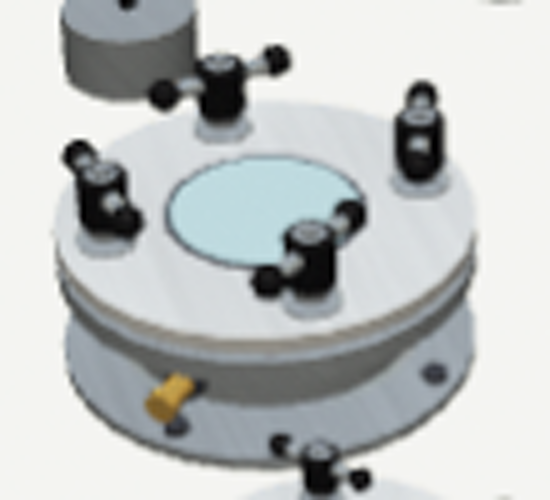

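The crops confirm ball pairs on all four handles. Handle centres are about (593.7,68.2), (531,-17), (508.9,131) and (445.7,46.1), and the opposite pairs measure 149.6 mm apart, against the expected 150 mm. I'll close the gripper and use it as a pusher tangential to a ball, so torque = force × 30 mm. I'll start with the far handle.

```bash
cat > job.py <<'E'
import numpy as np, json, os
from bench import robot
B={1:[(599.6,97.8),(587.9,38.7)],2:[(552.1,4.9),(509.9,-38.8)],3:[(536.9,142.1),(480.9,119.8)],4:[(454,17.1),(437.4,75.1)]}
Z,UP=98,150
H={k:np.mean(v,0) for k,v in B.items()}
S=json.load(open("state.json")) if os.path.exists("state.json") else {}
def pose(k,phi,flip,th,z=Z):
    a=phi-th; c,s=np.cos(a),np.sin(a)
    p=H[k]+np.array([[c,-s],[s,c]])@[34,15.5]
    return [*p,z],[np.pi,0,(a+flip*np.pi/2+np.pi)%(2*np.pi)-np.pi]
def choose(k,lo=-.3,hi=1.9):
    "ball and half turn for which the last joint keeps clear of its range"
    best=None
    for b in B[k]:
        phi=float(np.arctan2(*(np.array(b)-H[k])[::-1]))
        for flip in(1,-1):
            q=[robot.inverse_kinematics(*pose(k,phi,flip,t)) for t in(lo,(lo+hi)/2,hi)]
            if any(x is None for x in q): continue
            w=[x[5] for x in q]
            if max(abs(np.diff(w)))>1.8: continue
            c=max(abs(np.array(w)))
            if best is None or c<best[0]: best=(c,phi,flip,w)
    return best
def force(n=12):
    A=[]
    for _ in range(n): robot.sleep(.01); A.append(robot.current_contact_force())
    return np.mean(A,0)
def theta(k,phi):
    p=np.array(robot.current_tcp_pos())[:2]-H[k]
    d=phi-(np.arctan2(p[1],p[0])-np.arctan2(15.5,34))
    return (d+np.pi/2)%(2*np.pi)-np.pi/2
def tang(F,k,phi,th):
    a=phi-th; return float(F[:2]@[-np.sin(a),np.cos(a)])   # reaction, + = resists turning
def approach(k,phi,flip,th):
    robot.move_ptp(*pose(k,phi,flip,th,UP)); robot.move_linear(pose(k,phi,flip,th)[0],speed=120)
def push(k,phi,flip,F0,Ft,step=.25,thmax=2.,speed=15,thcmd=None):
    "chords until the pushing force has reached Ft; returns angle, resting force"
    th=theta(k,phi) if thcmd is None else thcmd; f=0.
    while th<thmax:
        th+=step; p,o=pose(k,phi,flip,th)
        hit=robot.move_linear(p,o,speed=speed,f_stop=max(Ft-f,2.5))
        a=theta(k,phi); F=force()-F0; f=tang(F,k,phi,a)
        print(f"  th {th:.2f} act {a:.3f} hit {hit} f {f:.2f} T {f*.03:.3f} F {F.round(1)} t {robot.current_t():.2f}")
        if hit: return a,f
    return th,f
def leave(k,phi,flip):
    p,o=pose(k,phi,flip,theta(k,phi)-.2)
    robot.move_linear(p,o,speed=60); p[2]=UP; robot.move_linear(p,speed=150)
E
python3 - <<'E'
from job import *
for k in B: print(k,choose(k))
robot.move_gripper(0.0); print(robot.current_gripper_width(),robot.current_t())
_,phi,flip,_=choose(1)
approach(1,phi,flip,-.3); F0=force(); print(F0,robot.current_t())
a,f=push(1,phi,flip,F0,8.0)
E
```

```text
1 (np.float64(1.6933958704006358), 1.3753538894614938, 1, [np.float64(-1.6933958704006358), np.float64(-0.5933745212260417), np.float64(0.4511338780408587)])
2 (np.float64(1.2740435000037613), 0.8028585541341122, 1, [np.float64(-1.2740435000037613), np.float64(-0.20265378553735314), np.float64(0.8270828504731105)])
3 (np.float64(1.496192474258276), 0.3789660209677242, 1, [np.float64(-0.5784693643212053), np.float64(0.4582216779167716), np.float64(1.496192474258276)])
4 (np.float64(2.2586923028363803), 1.8495513591747252, 1, [np.float64(-2.2586923028363803), np.float64(-1.1111564827809297), np.float64(-0.056482937435528235)])
0.005206775421234591 1.9
[ 0.09920964 -0.08104789  0.45140561] 4.4583
  th -0.03 act -0.027 hit False f 0.11 T 0.003 F [-0.1  0.2 -0.3] t 5.38
  th 0.22 act 0.213 hit False f 2.02 T 0.061 F [-1.9  0.7  0.5] t 6.26
  th 0.47 act 0.474 hit False f 1.20 T 0.036 F [-0.5  1.3 -0.4] t 7.13
  th 0.72 act 0.722 hit False f 1.56 T 0.047 F [-0.1  1.9 -0.6] t 8.01
  th 0.97 act 0.846 hit True f 1.27 T 0.038 F [-0.3  1.3  0.5] t 8.59
```

```bash
cat >> job.py <<'E'
def fine(k,phi,flip,F0,Ft,guard,step=.06,n=14,speed=10):
    "completed small steps, force averaged after each"
    th=theta(k,phi); f=tang(force()-F0,k,phi,th)
    for _ in range(n):
        th+=step; p,o=pose(k,phi,flip,th)
        hit=robot.move_linear(p,o,speed=speed,f_stop=guard-f)
        a=theta(k,phi); F=force(16)-F0; f=tang(F,k,phi,a)
        print(f"  fine th {th:.3f} act {a:.3f} hit {hit} f {f:.2f} T {f*.03:.3f} F {F.round(1)} t {robot.current_t():.2f}")
        if hit or f>=Ft: break
    return a,f
E
python3 - <<'E'
from job import *
_,phi,flip,_=choose(1)
F0=np.array([0.1,-.08,.2])
fine(1,phi,flip,F0,11.5,14,step=.05,n=4)
E
```

```text
fine th 0.893 act 0.851 hit False f 5.46 T 0.164 F [-3.1  4.5 -2.1] t 9.21
  fine th 0.943 act 0.872 hit False f 8.62 T 0.259 F [-4.8  7.2 -1.2] t 9.68
  fine th 0.993 act 0.912 hit False f 9.30 T 0.279 F [-5.1  7.8 -0.9] t 10.14
  fine th 1.043 act 0.957 hit False f 10.10 T 0.303 F [-5.2  8.8 -0.6] t 10.61
```

```bash
cat >> job.py <<'E'
def torque(F,k,phi,th):
    a=phi-th; return .03*tang(F,k,phi,th)-.008*float(F[:2]@[np.cos(a),np.sin(a)])
def steps(k,phi,flip,F0,Tt,guard,thc,step=.06,n=14,speed=12):
    "commanded angle advances by small completed steps; torque from the force averaged after each"
    f=tang(force()-F0,k,phi,theta(k,phi)); T=0
    for _ in range(n):
        thc+=step; p,o=pose(k,phi,flip,thc)
        hit=robot.move_linear(p,o,speed=speed,f_stop=guard-f)
        a=theta(k,phi); F=force(16)-F0; f=tang(F,k,phi,a); T=torque(F,k,phi,a)
        print(f"  cmd {thc:.3f} act {a:.3f} hit {hit} f {f:.2f} T {T:.3f} t {robot.current_t():.2f}")
        if hit or T>=Tt: break
    return thc,a,T
def save(k,**kw):
    S[str(k)]=kw; json.dump(S,open("state.json","w"))
E
python3 - <<'E'
from job import *
_,phi,flip,_=choose(1)
F0=np.array([0.1,-.08,.2])
thc,a,T=steps(1,phi,flip,F0,.345,14,1.043,step=.05,n=4)
E
```

```text
cmd 1.093 act 1.001 hit False f 10.98 T 0.338 t 11.15
  cmd 1.143 act 1.046 hit False f 11.58 T 0.357 t 11.59
```

```bash
cat >> job.py <<'E'
def nip(k):
    _,phi,flip,_=choose(k)
    approach(k,phi,flip,-.3); F0=force(); print(k,"F0",F0.round(2),f"t {robot.current_t():.2f}")
    a,f=push(k,phi,flip,F0,7.5,step=.3,speed=19)
    thc,a,T=steps(k,phi,flip,F0,.335,14,a+.09,step=.06,n=7)
    ok=.33<T<.39
    if ok: leave(k,phi,flip); save(k,phi=phi,flip=flip,a=a,thc=thc,T=T); print("left",f"{robot.current_t():.2f}")
    return ok
E
python3 - <<'E'
from job import *
_,phi,flip,_=choose(1)
save(1,phi=phi,flip=flip,a=1.046,thc=1.143,T=.357)
leave(1,phi,flip)
print(nip(4))
E
```

```text
4 F0 [-0.01 -0.13  0.23] t 14.73
  th 0.01 act 0.013 hit False f 0.52 T 0.016 F [-0.5 -0.2  0.2] t 15.59
  th 0.31 act 0.306 hit False f 1.26 T 0.038 F [-1.3  0.3  0.4] t 16.43
  th 0.61 act 0.585 hit False f 5.07 T 0.152 F [-4.8  1.6  2.2] t 17.27
  th 0.91 act 0.576 hit True f 0.24 T 0.007 F [-0.1  0.5 -0.3] t 17.62
  cmd 0.726 act 0.619 hit False f 8.86 T 0.278 t 18.60
  cmd 0.786 act 0.674 hit False f 9.68 T 0.299 t 19.07
  cmd 0.846 act 0.725 hit False f 10.67 T 0.327 t 19.53
  cmd 0.906 act 0.778 hit False f 11.61 T 0.351 t 20.00
left 20.98
True
```

Run:
```python
from job import *
print(nip(2) and nip(3))
```

```text
2 F0 [ 0.38 -0.04 -0.02] t 22.18
  th 0.01 act 0.015 hit False f 1.43 T 0.043 F [-1.2  0.8  0.5] t 23.04
  th 0.31 act 0.315 hit False f 1.24 T 0.037 F [-0.6  1.1  0.5] t 23.88
  th 0.61 act 0.562 hit True f 1.30 T 0.039 F [0.  1.3 0.6] t 24.59
  cmd 0.712 act 0.633 hit False f 9.39 T 0.286 t 25.47
  cmd 0.772 act 0.689 hit False f 10.02 T 0.305 t 25.93
  cmd 0.832 act 0.744 hit False f 10.83 T 0.330 t 26.40
  cmd 0.892 act 0.798 hit False f 11.90 T 0.367 t 26.87
left 27.81
3 F0 [0.38 0.12 0.11] t 29.18
  th 0.03 act 0.026 hit False f 1.35 T 0.041 F [-0.9  1.1  1. ] t 30.07
  th 0.33 act 0.332 hit False f 0.33 T 0.010 F [-0.1  0.3  0.6] t 30.92
  th 0.63 act 0.628 hit False f 0.69 T 0.021 F [-0.2  0.8  0.5] t 31.76
  th 0.93 act 0.913 hit False f 4.50 T 0.135 F [0.1 5.2 0.5] t 32.60
  th 1.23 act 0.915 hit True f 1.94 T 0.058 F [1.1 1.6 1.3] t 32.95
  cmd 1.065 act 1.009 hit False f 9.07 T 0.292 t 33.83
  cmd 1.125 act 1.062 hit False f 9.54 T 0.313 t 34.30
  cmd 1.185 act 1.116 hit False f 10.51 T 0.346 t 34.77
left 35.68
True
```

```bash
cat >> job.py <<'E'
def tighten(k):
    s=S[str(k)]; phi,flip,thc=s["phi"],s["flip"],s["thc"]
    approach(k,phi,flip,s["a"]-.22); F0=force(); print(k,"F0",F0.round(2),f"t {robot.current_t():.2f}")
    T=0; d=.2
    for _ in range(8):
        thc,a,T=steps(k,phi,flip,F0,.486,18.2,thc,step=d,n=1,speed=18 if d==.2 else 12)
        if T>=.486: break
        d=float(np.clip((.5-T)/.45,.03,.12))
    ok=.48<T<.54
    if ok: leave(k,phi,flip); save(k,phi=phi,flip=flip,a=a,thc=thc,T=T); print("left",f"{robot.current_t():.2f}")
    return ok
E
python3 - <<'E'
from job import *
print(tighten(1))
E
```

```text
1 F0 [0.   0.03 0.14] t 37.42
  cmd 1.343 act 1.207 hit False f 13.45 T 0.436 t 38.86
  cmd 1.463 act 1.319 hit False f 14.50 T 0.467 t 39.62
  cmd 1.537 act 1.390 hit False f 14.74 T 0.475 t 40.23
  cmd 1.592 act 1.443 hit False f 15.42 T 0.497 t 40.79
left 41.79
True
```

Run:
```python
from job import *
print(tighten(4) and tighten(2) and tighten(3))
```

```text
4 F0 [0.05 0.03 0.29] t 43.57
  cmd 1.106 act 0.946 hit False f 14.43 T 0.452 t 45.08
  cmd 1.212 act 1.049 hit False f 15.46 T 0.478 t 45.78
  cmd 1.261 act 1.095 hit False f 15.98 T 0.493 t 46.32
left 47.33
2 F0 [0.16 0.28 0.2 ] t 48.64
  cmd 1.092 act 0.974 hit False f 13.00 T 0.423 t 50.08
  cmd 1.212 act 1.087 hit False f 14.23 T 0.461 t 50.84
  cmd 1.298 act 1.167 hit False f 15.14 T 0.494 t 51.49
left 52.48
3 F0 [ 0.19 -0.09  0.12] t 53.78
  cmd 1.385 act 1.271 hit False f 12.31 T 0.427 t 55.17
  cmd 1.505 act 1.380 hit False f 12.85 T 0.451 t 55.93
  cmd 1.614 act 1.474 hit False f 14.18 T 0.496 t 56.66
left 57.65
True
```

Run:
```python
from job import *
import cv2
p=list(robot.current_tcp_pos()); p[2]+=60; robot.move_linear(p,speed=150)
cv2.imwrite("pics/end.png",robot.get_image("side")["img"]); print(robot.current_t(),force())
```

```text
58.25 [ 0.09629778 -0.02094269 -0.1581485 ]
```

View pics/end.png

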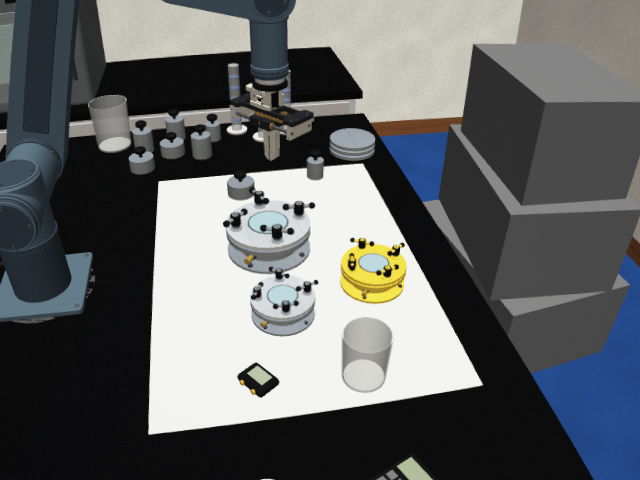

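The picture shows the weights (240,186) and (315,165), stopwatch (258,379) and beaker (366,355) where they were. The gripper (270,140) is clear of the cell (268,225).

```bash
python3 -c "
from bench import robot
print(robot.hand_in())"
```

```text
the job is handed in; nothing more can be done
None
```

The job is handed in at about 58 s: working crosswise, all four handles were nipped to an estimated 0.35–0.37 N m, then tightened to about 0.49–0.50 N m (from pushing force with a friction correction; 0.43–0.48 N m without it), and the arm is clear with nothing else disturbed.

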